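# Load the spraying jig and wedge its board up for painting

## Robot

A 7-joint arm with a two-finger parallel gripper is mounted at the origin on the work surface. World frame = base frame: x ahead of the robot, y to its left, z up, the work surface at z = 0. Lengths are in m, angles in rad, forces in N, time in s.
With the tool pointing down it reaches from about 0.4 to 0.85 m from the base axis. Payload 10.4 kg.
Tool frame: the origin (TCP) lies between the finger pads; the fingertips stand 14 mm ahead of it and the grasp point (between the pads) lies 5 mm behind it; z points along the fingers, y is the line along which they close (so a half turn about z gives the same grasp; the last joint's range is limited). The gripper opens to 87 mm and grips with 3 to 60 N. Pads are 19 mm wide; open, the fingers measure 117 mm over their backs; the gripper's body (75 mm by 190 mm) begins 51 mm behind the grasp point.
Start: joints at [1.294, 0.332, -0.065, 1.46, 0.022, 1.35, -0.088], TCP at [0.157, -0.605, 0.237] pointing down, gripper open.
Joint ranges: [-2.6, 2.6], [-0.5, 2.12], [-1.47, 1.34], [0.16, 2.42], [-1.27, 4.41], [0.06, 2.06], [-2.6, 2.6]. Speed limits (rad/s): [2.22, 2.22, 2.79, 2.79, 3.14, 3.14, 3.14].

## Interface

Orientations are given as a unit quaternion [x, y, z, w].
In Python, from bench import * gives the robot as it stands.
- The arm moves only by the tool drive_tool, never from a script. Its argument "deltas" is a list of rows, each a list of 7 numbers: the turn, a rotation vector about the tool's x, y, z in degrees, then the shift along the tool's x, y, z in m, then the closure, from -1 (fully open) to 1 (shut). A call has 1 to 12 rows; each row is the pose to reach, as a shift and turn from the pose commanded when the call began, along the tool's axes at that moment; what a row does not reach only later rows make up. A row lasts 1/10 s, in which the tool goes at most 50 mm and 8.59 degrees, less where a joint would pass 70% of its speed; a pose out of reach is approached as far as the arm can. A call with a gripper value outside its range is refused whole. The fingers move at their own pace and stop on an object; "squeeze" is the grip in N (left out, the last holds). Time passes only in rows, so rows that repeat a pose let the fingers close. It gives the time, the measured TCP pose, the force and the opening at its end, in the units of the state.
- read_state(): the state, without advancing time (a new reading comes with each control period).
- camera(name): name is "scene" or "top" or "wrist"; returns (picture, depth): 384x512x3 uint8, red, green, blue; 384x512 float32, m along the optical axis (not along the pixel's ray), 0 where there is no reading.
- camera_params(name): a dict with "K" (3x3 intrinsics, pixels), "R" (3x3) and "t" (3): a world point X has camera coordinates R X + t; the wrist camera has in their place "mount" (4x4, takes a point from camera to tool coordinates, whose origin is the TCP and whose axes are the flange's). Camera axes: x right, y down, z forward; pixel columns grow to the right and rows downward; lengths in m; the calibration is good to about 2 mm. A picture is of the moment at which its call begins: read the wrist's pose just before it. camera_params takes no time and is no camera call.
- close_job(): hands the job in, once; it reports no verdict.
Trained networks look in the newest picture that a camera, given by its name, has taken for a name from the list of things; names that differ only in an ending like _2 or _b are one class to them, and where a whole thing is asked for, a point or a joint stands for the part that bears it (a point fixed in the world has none). Each returns a list of dicts, best first, with "score" (0 to 1); they miss things now and then, are a little off and sometimes report something else, mostly with a low value. They report only what shows in the picture. A call takes as long as a camera call. They do not tell look-alikes from the thing itself.
- outline_of(label, camera): "pixels" (384x512 bool, what is visible of it) and "location" ([column, row] as shares, 0 to 1, of the picture: columns of its width, rows of its height, amid what is visible of it).
- tip_of(label, camera): "location" ([column, row] as shares, 0 to 1, of the picture: columns of its width, rows of its height: a listed point, or the origin of a listed thing).
The state is a dict: "time": time; "joint_positions": joint angles; "joint_vel": joint speeds; "joint_torque": joint torques, N m; "ee_pos": TCP position; "eef_rot": TCP orientation; "ft_force": force on the tool from outside, world axes, zero at the start; "torque": the same for the moment, N m; "width": finger opening in m.
Only numpy, scipy, OpenCV 4.12 (cv2) and the standard library are available. Lean on these libraries where they do the work, as an engineer would, in place of code of your own. Each camera call takes 0.05 s, during which the arm holds its last target. There are 200 camera calls.

## Task

Set the large round wooden blank fully down into the round recess of the hinged spraying board and let go of it. Then grip the wooden wedge and, keeping it flat on the table, push its thin end under the board's free edge until that edge is only just lifted off its base, by about half a centimetre. Finish while still holding the wedge there: do not let go of it, and touch neither board nor blank at the end; never raise the edge more than about a centimetre and a half and leave the other things on the table where they are.

Things in the scene. Friction and masses are not known exactly. Their poses are not given: they have to be found in the camera images.
- jig: fixed plywood spraying jig, 200 mm wide (its y). Base: two runners 12 mm high and 25 mm wide along its two sides, with nothing between them for 150 mm (open tunnel 12 mm high), and a 30 mm high hinge bar at its +x end. Origin on the table under the middle of the jig; +x points from the free edge (90 mm from the origin at -x) level towards the hinge (90 mm at +x). The wedge goes in along +x, anywhere between the runners
- carrier (a joint): angle (rad) of the hinged plywood board (180 mm from hinge to free edge, 200 mm wide, 18 mm thick, about 0.65 kg) that lies on the runners, underside 12 mm and top 30 mm above the table; 0 = lying on the base, grows as the free edge rises; 1 mm of lift at the free edge is 0.0056 rad; it falls back when not supported
- recess (a point): centre of the flat floor of the round recess in the middle of the board: 66 mm across, 8 mm deep, rim bevelled by 2 mm, floor grey with old primer and 22 mm above the table with the board down; z is the board's upward normal
- lip (a point): middle of the lower edge of the board's free edge, 12 mm above the table with the board down; it rides on the wedge's slope
- blank: the large round blank: plain wooden disc 60 mm across, 22 mm high, about 50 g, lying flat; origin at the centre of its underside. Seated in the recess it stands 14 mm proud of the board
- wedge: loose wooden wedge, 34 mm wide, about 90 g, lying on its flat side; a grip block 44 long x 34 wide x 36 mm high with the origin at the centre of its underside, then along +x a slope that falls from 29.5 mm high at 22 mm from the origin to the 4 mm thick tip at 107 mm (0.3 mm fall per mm). Its slope meets the board's lower edge (12 mm high) when the origin is 80 mm from the edge; every 10 mm further lifts the edge by 3 mm, so 60 mm gives 6 mm of lift; pushing takes under 15 N
- square_block: plain square wooden block, 50 x 50 x 22 mm, a bystander; origin at the centre of its underside
- small_disc: small plain wooden disc, 38 mm across and 16 mm high, a bystander, too small for the recess; origin at the centre of its underside
- tape_roll: roll of paper tape lying flat, 90 mm across, 24 mm high, a bystander; origin at the centre of its underside
- scuff_pad: dull purple abrasive pad, 110 x 150 x 16 mm, a bystander; origin at the centre of its underside
- mixing_cup: orange plastic cup, 68 mm across, 70 mm high, a bystander; origin at the centre of its underside
- brush: paint brush lying flat, a bystander; origin at the underside of its middle
There are look-alikes about, which are no part of the job. What is shaped like the blank but black is not meant. Leave any pink look-alike of the wedge alone.

How it is judged:
By the outcome, as a careful person would: the job done as asked, in the order asked, and still so for the second after the job is handed in, while the arm keeps its last pose, push and grip.
It also fails if it takes over 67 s, if anything falls off the work surface, if the arm or the gripper's body presses on something with over 40 N, if the wrist force passes 120 N, or if a joint passes its speed limit or range.

## Working session

There is one attempt and no reset: what is moved stays moved. The work goes in short steps, Python scripts to look and compute and a tool call to move; the robot and the scene stay as the last step left them, time stands still between calls to the robot, and variables do not carry over. Pictures are saved under pics/ and viewed, on a budget of 10 in all, crops included, one or two more only if the job needs it, and the job is handed in when it is done.

Besides the shell and the picture viewer there is one more tool, called after ">>>" by a JSON object that holds its "api" and its "payload", one argument or row to a line. drive_tool: Moves the arm, as the interface text tells. Its arguments: {"type":"object","properties":{"deltas":{"type":"array"},"squeeze":{"type":"number"}},"required":["deltas"]}

```bash
mkdir -p pics
cat > h.py <<'E'
from bench import *
import numpy as np, cv2
from scipy.spatial.transform import Rotation as Ro
def cam(n):
    s=read_state(); im,d=camera(n); p=camera_params(n)
    K=np.array(p["K"])
    if n=="wrist":
        T=np.eye(4);T[:3,:3]=Ro.from_quat(s["eef_rot"]).as_matrix();T[:3,3]=s["ee_pos"]
        M=T@np.array(p["mount"])
    else:
        M=np.eye(4);R=np.array(p["R"]);M[:3,:3]=R.T;M[:3,3]=-R.T@np.array(p["t"])
    v,u=np.mgrid[:384,:512]
    c=np.stack([(u-K[0,2])/K[0,0]*d,(v-K[1,2])/K[1,1]*d,d],-1)
    P=c@M[:3,:3].T+M[:3,3]; P[d<=0]=np.nan
    return im,d,P,K,M
def onplane(K,M,px,z):
    r=M[:3,:3]@np.array([(px[0]-K[0,2])/K[0,0],(px[1]-K[1,2])/K[1,1],1]); o=M[:3,3]
    return o+r*(z-o[2])/r[2]
def save(im,n): cv2.imwrite("pics/"+n,cv2.cvtColor(im,cv2.COLOR_RGB2BGR))
E
python3 - <<'E'
from h import *
out=[]
for n in ["top","scene"]:
    im,d,P,K,M=cam(n); out.append(im); print(n,M[:3,3].round(3))
    for l in ["jig","carrier","blank","wedge","recess","lip"]:
        for f in ((outline_of,tip_of) if n=="top" else (tip_of,)):
            for r in f(l,n)[:3]:
                px=np.array(r["location"])*[512,384]
                s=f"{l} {f.__name__} {r['score']:.2f} px{px.round(0)}"
                if "pixels" in r:
                    m=r["pixels"]; q=P[m]; q=q[~np.isnan(q[:,0])]
                    if len(q): s+=f" med{np.median(q,0).round(3)} n{m.sum()} rng{np.ptp(q[:,:2],0).round(3)} zmax{np.percentile(q[:,2],95):.3f} col{np.median(im[m],0)}"
                else: s+=f" P{P[int(px[1]),int(px[0])].round(3)}"
                print(s)
save(out[0],"top.png");save(out[1],"scene.png");print(read_state())
E
```

```text
top [ 0.368 -0.047  1.07 ]
jig call 0.97 px[161. 196.] med[0.563 0.198 0.029] n4456 rng[0.219 0.22 ] zmax0.033 col[182. 153. 114.]
jig call 0.71 px[165. 199.] P[0.559 0.184 0.022]
carrier call 0.98 px[162. 198.] med[0.563 0.19  0.029] n4021 rng[0.218 0.198] zmax0.033 col[183. 155. 115.]Traceback (most recent call last):
  File "<stdin>", line 7, in <module>
ValueError: it knows: blank, brush, jig, lip, mixing_cup, recess, scuff_pad, small_disc, square_block, tape_roll, wedge
```

Run:
```python
from h import *
out=[]
for n in ["top","scene"]:
    im,d,P,K,M=cam(n); out.append(im); print(n,M[:3,3].round(3)); save(im,n+".png")
    for l in ["blank","wedge","recess","lip"]:
        for f,k in ((outline_of,"o"),(tip_of,"t")):
            if k=="o" and (n=="scene" or l in("recess","lip")): continue
            for r in f(l,n)[:3]:
                px=np.array(r["location"])*[512,384]
                s=f"{l} {k} {r['score']:.2f} px{px.round(0)}"
                if "pixels" in r:
                    m=r["pixels"]; q=P[m]; q=q[~np.isnan(q[:,0])]
                    if len(q): s+=f" med{np.median(q,0).round(3)} n{m.sum()} rng{np.ptp(q[:,:2],0).round(3)} zmax{np.percentile(q[:,2],95):.3f} col{np.median(im[m],0)}"
                else: s+=f" P{P[int(px[1]),int(px[0])].round(3)}"
                print(s)
print(read_state())
```

```text
top [ 0.368 -0.047  1.07 ]
blank o 0.86 px[311. 176.] med[ 0.618 -0.261  0.021] n323 rng[0.065 0.058] zmax0.024 col[157. 127.  91.]
blank o 0.80 px[273. 160.] med[ 0.673 -0.148  0.02 ] n318 rng[0.059 0.063] zmax0.024 col[42. 41. 40.]
blank o 0.73 px[278. 191.] med[ 0.584 -0.156  0.021] n316 rng[0.063 0.062] zmax0.024 col[45. 44. 44.]
blank t 0.62 px[313. 176.] P[ 0.62  -0.268  0.022]
blank t 0.60 px[271. 162.] P[ 0.671 -0.142  0.02 ]
blank t 0.55 px[277. 191.] P[ 0.578 -0.154  0.022]
wedge o 0.93 px[359. 264.] med[ 0.349 -0.383  0.02 ] n649 rng[0.135 0.052] zmax0.037 col[188. 111. 128.]
wedge o 0.78 px[296. 221.] med[ 0.48  -0.206  0.021] n537 rng[0.097 0.13 ] zmax0.037 col[160. 125.  90.]
wedge t 0.75 px[359. 278.] P[ 0.312 -0.386  0.038]
wedge t 0.56 px[305. 215.] P[ 0.497 -0.234  0.036]
recess t 0.95 px[167. 197.] P[0.565 0.181 0.022]
lip t 0.93 px[193. 200.] P[0.55  0.101 0.031]
scene [ 0.965 -0.5    0.708]
blank t 0.92 px[243. 249.] P[ 0.596 -0.168  0.02 ]
blank t 0.86 px[278. 272.] P[ 0.691 -0.155  0.021]
blank t 0.84 px[214. 294.] P[ 0.637 -0.283  0.022]
wedge t 0.77 px[187. 2
[... 202 characters left out ...]
ons': array([ 1.29439312,  0.33218427, -0.06472691,  1.4601088 ,  0.02159443,
        1.34990668, -0.08849201]), 'joint_vel': array([ 7.90421565e-04, -3.16379772e-04, -9.12686676e-04, -3.66184981e-04,
       -1.44054556e-03,  8.75565634e-05,  7.97219443e-04]), 'joint_torque': array([ 3.30140779e-05, -6.22992969e+01,  2.45810329e-02, -3.90116143e+01,
       -6.12116139e-02,  3.15424986e-02,  4.14105989e-05]), 'ee_pos': array([ 0.15696739, -0.60498234,  0.23658121]), 'eef_rot': array([9.91956535e-01, 1.26578951e-01, 2.15513655e-05, 4.06076179e-05]), 'ft_force': array([ 0.02167776, -0.64264724, -0.0378077 ]), 'torque': array([-0.01279651,  0.02239134,  0.00894649]), 'width': 0.0868462881998382}
```

View pics/top.png

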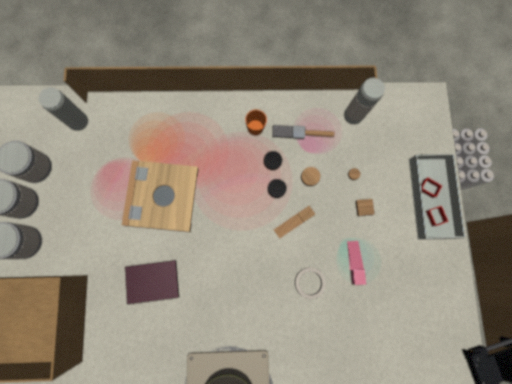

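View pics/scene.png

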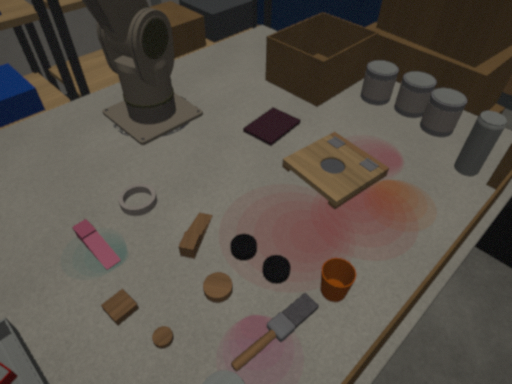

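The wooden blank is at top-view (311,176), with black look-alikes at (273,160) and (278,188). The wooden wedge is at (295,221), its thick end at (305,215), and the pink one is at (357,262). The board is at (162,197), hinges on the left and free edge on the right at about (194,200).

```bash
cat >> h.py <<'E'
def rect(xy):
    (c,s,a)=cv2.minAreaRect((xy*1000).astype(np.float32)); return np.array(c)/1000,np.array(s),a
def delta(pos,xaz,s=None):
    "tool-down target: TCP pos, azimuth deg of tool y (mod 180 nearest)"
    s=s or read_state(); R=Ro.from_quat(s["eef_rot"]); m=R.as_matrix()
    cur=np.degrees(np.arctan2(m[1,1],m[0,1])); d=(xaz-cur+90)%180-90
    z=np.array([0,0,-1.]); a=np.radians(cur+d); y=np.array([np.cos(a),np.sin(a),0]); x=np.cross(y,z)
    T=Ro.from_matrix(np.stack([x,y,z],1))
    print("delta",np.degrees((R.inv()*T).as_rotvec()).round(2),R.inv().apply(np.array(pos)-s["ee_pos"]).round(4),"yaw",d.round(1),"j7",s["joint_positions"][6].round(2))
E
python3 - <<'E'
from h import *
im,d,P,K,M=cam("top")
m=outline_of("jig","top")[0]["pixels"]; m=m&(P[...,2]>.024)&(P[...,2]<.036); print("jig",rect(P[m][:,:2]))
for r in outline_of("blank","top"):
    m=r["pixels"]
    if im[m].mean()>80:
        q=P[m&(P[...,2]>.015)][:,:2]; print("blank",cv2.minEnclosingCircle((q*1000).astype(np.float32)),q.mean(0))
for r in outline_of("wedge","top"):
    m=r["pixels"]; print("wedge",im[m].mean(0).round(),rect(P[m&(P[...,2]>.003)][:,:2]), "block",rect(P[m&(P[...,2]>.033)][:,:2]))
delta([.60,-.265,.2],-64)
E
```

```text
jig (array([0.56747461, 0.19844977]), array([201.60876465, 201.04718018]), 83.23754119873047)
blank ((621.5401611328125, -262.97442626953125), 30.028470993041992) [ 0.62046356 -0.26281236]
wedge [158. 126.  94.] (array([ 0.47895074, -0.20520221]), array([ 33.14027023, 127.12705994]), 32.006534576416016) block (array([ 0.50121048, -0.24085474]), array([33.10746002, 42.83571625]), 32.042938232421875)
wedge [183. 114. 128.] (array([ 0.35441418, -0.38629425]), array([128.53414917,  36.07840729]), 1.5729830265045166) block (array([ 0.31130167, -0.38637778]), array([42.75733566, 34.45942688]), 0.7396959662437439)
delta [ 1.000e-02  0.000e+00 -1.146e+01] [ 0.5142 -0.2179  0.0366] yaw 11.5 j7 -0.09
```

Run:
```python
from h import *
delta([.62,-.263,.14],-23); print(np.array(camera_params("wrist")["mount"]).round(3))
```

```text
delta [ 1.000e-02  0.000e+00 -5.246e+01] [ 0.5341 -0.2148  0.0966] yaw 52.5 j7 -0.09
[[ 0.    -0.957 -0.292  0.081]
 [ 1.     0.    -0.     0.001]
 [ 0.001 -0.292  0.957 -0.149]
 [ 0.     0.     0.     1.   ]]
```

>>> {"api": "drive_tool", "payload": {
  "deltas": [
    [0,0,-52.5,0.534,-0.215,0.06,-1],
    [0,0,-52.5,0.534,-0.215,0.06,-1],
    [0,0,-52.5,0.534,-0.215,0.06,-1],
    [0,0,-52.5,0.534,-0.215,0.06,-1],
    [0,0,-52.5,0.534,-0.215,0.06,-1],
    [0,0,-52.5,0.534,-0.215,0.06,-1],
    [0,0,-52.5,0.534,-0.215,0.06,-1],
    [0,0,-52.5,0.534,-0.215,0.06,-1],
    [0,0,-52.5,0.534,-0.215,0.06,-1],
    [0,0,-52.5,0.534,-0.215,0.06,-1],
    [0,0,-52.5,0.534,-0.215,0.06,-1],
    [0,0,-52.5,0.534,-0.215,0.097,-1]
  ]
}}

```text
time: 2.2
ee_pos: [0.6256, -0.2595, 0.1438]
eef_rot: [0.833, 0.554, 0.003, 0.003]
ft_force: [0.9, -0.4, -0.5]
width: 0.0868
```

>>> {"api": "drive_tool", "payload": {
  "deltas": [
    [0,0,0,0,0,0,-1],
    [0,0,0,0,0,0,-1],
    [0,0,0,0,0,0,-1]
  ]
}}

```text
time: 2.5
ee_pos: [0.6196, -0.2644, 0.1406]
eef_rot: [0.834, 0.552, -0.0, 0.001]
ft_force: [-0.0, -0.9, -0.2]
width: 0.0869
```

Run:
```python
from h import *
im,d,P,K,M=cam("wrist"); save(im,"w1.png")
for r in outline_of("blank","wrist"):
    m=r["pixels"]; q=P[m&(P[...,2]>.012)&(P[...,2]<.03)]
    print(r["score"],im[m].mean(0).round(),cv2.minEnclosingCircle((q[:,:2]*1000).astype(np.float32)),np.median(q,0).round(4),m.sum())
s=read_state();print(s["time"],s["ee_pos"],s["joint_positions"].round(2))
delta([.6205,-.263,.024],-23)
```

```text
0.83 [49. 48. 46.] ((678.1492919921875, -149.03977966308594), 29.937381744384766) [ 0.6783 -0.1484  0.0229] 4079
0.76 [39. 38. 37.] ((588.0093383789062, -158.75611877441406), 29.846107482910156) [ 0.589  -0.1583  0.0228] 3570
0.65 [180. 135.  78.] ((624.2998046875, -265.63079833984375), 29.885265350341797) [ 0.6251 -0.264   0.0228] 2773
0.5 [74. 54. 31.] ((516.86181640625, -405.05322265625), 14.469247817993164) [ 0.5228 -0.4051  0.0167] 257
2.6 [ 0.61964655 -0.26458     0.14106104] [ 0.64  0.53 -0.43  1.42  0.23  1.24 -0.21]
delta [ 0.13  0.05 -0.08] [ 1.900e-03 -1.000e-04  1.171e-01] yaw 0.1 j7 -0.21
```

View pics/w1.png

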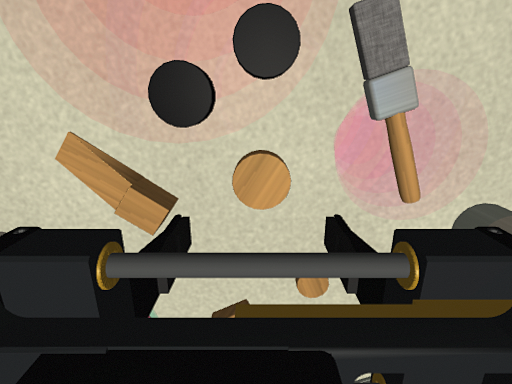

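The wrist view shows the wooden blank at (262,180). The black discs at (266,40) and (181,93) and the brush are clear of the fingers. The two measurements agree to 3 mm, so I'll take the mean and descend.

>>> {"api": "drive_tool", "payload": {
  "deltas": [
    [0.1,0,0,0.0015,0.003,0.04,-1],
    [0.1,0,0,0.0015,0.003,0.08,-1],
    [0.1,0,0,0.0015,0.003,0.105,-1],
    [0.1,0,0,0.0015,0.003,0.117,-1],
    [0.1,0,0,0.0015,0.003,0.117,-1],
    [0.1,0,0,0.0015,0.003,0.117,1],
    [0.1,0,0,0.0015,0.003,0.117,1],
    [0.1,0,0,0.0015,0.003,0.117,1],
    [0.1,0,0,0.0015,0.003,0.117,1],
    [0.1,0,0,0.0015,0.003,0.117,1]
  ],
  "squeeze": 20
}}

```text
time: 3.6
ee_pos: [0.6236, -0.2628, 0.0234]
eef_rot: [0.834, 0.552, -0.0, -0.0]
ft_force: [-1.6, -0.9, 4.1]
width: 0.0596
```

>>> {"api": "drive_tool", "payload": {
  "deltas": [
    [0,0,0,0,0,0,1],
    [0,0,0,0,0,0,1],
    [0,0,0,0,0,0,1]
  ]
}}

```text
time: 3.9
ee_pos: [0.6236, -0.2628, 0.0233]
eef_rot: [0.834, 0.552, -0.0, -0.0]
ft_force: [-1.5, 0.8, 5.8]
width: 0.0589
```

>>> {"api": "drive_tool", "payload": {
  "deltas": [
    [0,0,0,0,0,-0.04,1],
    [0,0,0,0,0,-0.08,1],
    [0,0,0,0,0,-0.12,1],
    [0,0,0,0,0,-0.12,1],
    [0,0,0,0,0,-0.12,1]
  ]
}}

```text
time: 4.4
ee_pos: [0.6237, -0.2628, 0.1433]
eef_rot: [0.834, 0.552, -0.0, 0.0]
ft_force: [0.3, 0.1, -1.1]
width: 0.0597
```

Run:
```python
from h import *
s=read_state();print(s["width"],s["ft_force"])
delta([.557,.105,.144],-6.8)
```

```text
0.05973506135463813 [ 0.29025314  0.13019896 -1.09359329]
delta [-1.000e-02  1.000e-02 -1.616e+01] [ 0.3126 -0.2049 -0.0007] yaw 16.2 j7 -0.21
```

>>> {"api": "drive_tool", "payload": {
  "deltas": [
    [0,0,-4,0.033,-0.022,0,1],
    [0,0,-8,0.067,-0.044,0,1],
    [0,0,-12,0.1,-0.066,0,1],
    [0,0,-16.2,0.135,-0.088,0,1],
    [0,0,-16.2,0.17,-0.11,0,1],
    [0,0,-16.2,0.205,-0.133,0,1],
    [0,0,-16.2,0.24,-0.157,0,1],
    [0,0,-16.2,0.275,-0.18,0,1],
    [0,0,-16.2,0.3,-0.197,0,1],
    [0,0,-16.2,0.3125,-0.205,0,1],
    [0,0,-16.2,0.3125,-0.205,0,1],
    [0,0,-16.2,0.3125,-0.205,0,1]
  ]
}}

```text
time: 5.6
ee_pos: [0.5566, 0.1034, 0.1421]
eef_rot: [0.748, 0.664, -0.001, -0.001]
ft_force: [0.2, -0.1, -1.2]
width: 0.059
```

Run:
```python
from h import *
im,d,P,K,M=cam("wrist"); save(im,"w2.png")
s=read_state();print(s["time"],s["ee_pos"],s["width"])
for r in tip_of("recess","wrist")[:2]:
    px=np.array(r["location"])*[512,384]; print("recess",r["score"],px,onplane(K,M,px,.022))
for r in tip_of("lip","wrist")[:2]:
    px=np.array(r["location"])*[512,384]; print("lip",r["score"],px,onplane(K,M,px,.012))
# floor from grey colour / depth
hsv=cv2.cvtColor(im,cv2.COLOR_RGB2HSV)
for r in outline_of("jig","wrist")[:1]:
    m=r["pixels"]; print("jig",m.sum(),np.nanpercentile(P[m][:,2],[5,50,95]))
    f=m&(P[...,2]>.018)&(P[...,2]<.0265)
    n,l,st,c=cv2.connectedComponentsWithStats(f.astype(np.uint8))
    for i in range(1,n):
        if st[i,4]>300:
            q=P[l==i]; print("floor",st[i],c[i],cv2.minEnclosingCircle((q[:,:2]*1000).astype(np.float32)),np.median(q,0))
            np.save("floor.npy",q)
for r in outline_of("blank","wrist")[:3]:
    m=r["pixels"]; q=P[m]; print("blank",r["score"],im[m].mean(0).round(),m.sum(),np.nanpercentile(q[:,2],[5,50,95]))
    zz=np.nanpercentile(q[:,2],80); q=q[abs(q[:,2]-zz)<.005]
    if len(q)>50: print(cv2.minEnclosingCircle((q[:,:2]*1000).astype(np.float32)))
```

```text
5.65 [0.55682792 0.10279323 0.14217482] 0.05963854555723453
recess 0.71 [258.0992  94.3104] [0.56758092 0.18766577 0.022     ]
recess 0.62 [258.816   94.5024] [0.56822218 0.18741829 0.022     ]
lip 0.86 [259.1232 185.5872] [0.55783982 0.0962909  0.012     ]
jig 42391 [0.0231805  0.03082285 0.03246325]
floor [ 224   56   72   76 4255] [259.76216216  93.86063455] ((568.9254760742188, 186.5768280029297), 33.12120056152344) [0.56916314 0.18788063 0.02320462]
blank 0.79 [174. 129.  74.] 5496 [0.12951466 0.14142136 0.14245037]
((556.9263305664062, 100.82500457763672), 30.107566833496094)
```

View pics/w2.png

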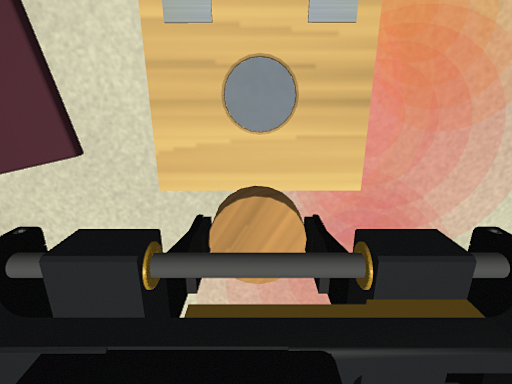

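The view shows the held blank at (258,235) and the grey recess at (260,94), with the free edge at row 187. I measure the floor at radius 33 mm, z 0.023 and centre about (0.568,0.187), which agrees with the top view. I'll move over it and stop just above.

>>> {"api": "drive_tool", "payload": {
  "deltas": [
    [0,0,0,0.03,0.001,0,1],
    [0,0,0,0.06,0.001,0,1],
    [0,0,0,0.08,0.001,0.02,1],
    [0,0,0,0.087,0.001,0.045,1],
    [0,0,0,0.087,0.001,0.07,1],
    [0,0,0,0.087,0.001,0.082,1],
    [0,0,0,0.087,0.001,0.082,1],
    [0,0,0,0.087,0.001,0.082,1]
  ]
}}

```text
time: 6.65
ee_pos: [0.5682, 0.191, 0.0618]
eef_rot: [0.748, 0.664, -0.0, -0.001]
ft_force: [0.3, 0.1, 0.3]
width: 0.0598
```

>>> {"api": "drive_tool", "payload": {
  "deltas": [
    [0,0,0,0,0,0.003,1],
    [0,0,0,0,0,0.005,1],
    [0,0,0,0,0,0.007,1],
    [0,0,0,0,0,0.009,1],
    [0,0,0,0,0,0.009,1]
  ]
}}

```text
time: 7.15
ee_pos: [0.5675, 0.1913, 0.0517]
eef_rot: [0.748, 0.664, -0.001, -0.001]
ft_force: [-0.7, -0.7, -0.8]
width: 0.0595
```

No contact force yet, with the underside computed at about 28 mm, so it is in the bevel. I'll keep lowering.

>>> {"api": "drive_tool", "payload": {
  "deltas": [
    [0,0,0,-0.0015,0,0.001,1],
    [0,0,0,-0.0015,0,0.0025,1],
    [0,0,0,-0.0015,0,0.004,1],
    [0,0,0,-0.0015,0,0.005,1],
    [0,0,0,-0.0015,0,0.005,1]
  ]
}}

```text
time: 7.65
ee_pos: [0.5673, 0.1899, 0.0467]
eef_rot: [0.748, 0.664, -0.001, -0.001]
ft_force: [0.9, 0.8, -0.2]
width: 0.0596
```

Still no force, with the underside at about 23.4 mm. One more millimetre, then release.

>>> {"api": "drive_tool", "payload": {
  "deltas": [
    [0,0,0,0,0,0.0008,1],
    [0,0,0,0,0,0.0008,1],
    [0,0,0,0,0,0.0008,-0.1],
    [0,0,0,0,0,0.0008,-0.4],
    [0,0,0,0,0,0.0008,-0.7],
    [0,0,0,0,0,0.0008,-1],
    [0,0,0,0,0,0.0008,-1],
    [0,0,0,0,0,-0.01,-1],
    [0,0,0,0,0,-0.05,-1],
    [0,0,0,-0.04,0,-0.1,-1],
    [0,0,0,-0.087,0,-0.1,-1],
    [0,0,0,-0.087,0,-0.1,-1]
  ]
}}

```text
time: 8.85
ee_pos: [0.5587, 0.0972, 0.1494]
eef_rot: [0.75, 0.662, -0.0, 0.002]
ft_force: [-0.2, -0.2, -1.2]
width: 0.0871
```

>>> {"api": "drive_tool", "payload": {
  "deltas": [
    [0,0,0,0,0,0,-1],
    [0,0,0,0,0,0,-1]
  ]
}}

```text
time: 9.05
ee_pos: [0.5572, 0.1045, 0.147]
eef_rot: [0.747, 0.664, -0.0, -0.001]
ft_force: [1.1, 0.3, 0.3]
width: 0.0866
```

Run:
```python
from h import *
im,d,P,K,M=cam("wrist"); save(im,"w3.png")
s=read_state();print(s["time"],s["ee_pos"],s["width"],s["ft_force"])
for r in outline_of("blank","wrist")[:2]:
    m=r["pixels"]; q=P[m]; q=q[q[:,2]>.036]; print("blank",r["score"],np.nanpercentile(P[m][:,2],[5,50,95]),cv2.minEnclosingCircle((q[:,:2]*1000).astype(np.float32)))
    A=np.c_[q[:,:2],np.ones(len(q))]; print("tilt",np.linalg.lstsq(A,q[:,2],rcond=None)[0])
m=outline_of("jig","wrist")[0]["pixels"]&(P[...,2]<.034)&(P[...,2]>.02); print("board z",np.median(P[m][:,2]),rect(P[m][:,:2]))
for r in tip_of("lip","wrist")[:1]:
    px=np.array(r["location"])*[512,384]; print("lip",r["score"],onplane(K,M,px,.012))
delta([.5212,-.273,.18],32)
```

```text
9.1 [0.55701859 0.10505007 0.14678422] 0.08722522172914227 [ 0.08978053 -1.14186599  0.2443588 ]
blank 0.69 [0.04367136 0.04482599 0.04595971] ((567.725830078125, 187.28225708007812), 29.76026153564453)
tilt [-0.00029395  0.00128691  0.04475408]
board z 0.030899993370250234 (array([0.56813269, 0.18019156]), array([168.31762695, 201.03889465]), 83.3325424194336)
lip 0.76 [0.55928061 0.09561267 0.012     ]
delta [ -0.12  -0.1  -38.63] [-0.3795  0.008  -0.0339] yaw 38.6 j7 -0.55
```

View pics/w3.png

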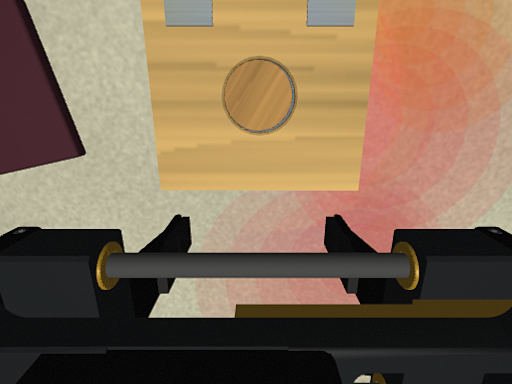

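The blank is seated: its top is at 44–45 mm, it has no tilt, and it sits centred in the recess at (259,95). The board lies down. Next is the wedge, approached from behind for a close look.

>>> {"api": "drive_tool", "payload": {
  "deltas": [
    [0,0,-4,-0.04,0.002,-0.003,-1],
    [0,0,-8,-0.08,0.0045,-0.003,-1],
    [0,0,-12,-0.12,0.007,-0.003,-1],
    [0,0,-16,-0.16,0.009,-0.003,-1],
    [0,0,-20,-0.2,0.0115,-0.003,-1],
    [0,0,-24,-0.24,0.014,-0.003,-1],
    [0,0,-28,-0.28,0.016,-0.003,-1],
    [0,0,-32,-0.32,0.018,-0.003,-1],
    [0,0,-36,-0.36,0.0205,-0.003,-1],
    [0,0,-38.6,-0.39,0.0225,-0.003,-1],
    [0,0,-38.6,-0.397,0.0225,-0.003,-1],
    [0,0,-38.6,-0.397,0.0225,-0.003,-1]
  ]
}}

```text
time: 10.45
ee_pos: [0.5329, -0.2939, 0.1491]
eef_rot: [0.487, 0.874, 0.0, -0.001]
ft_force: [0.3, 0.4, 0.1]
width: 0.0871
```

>>> {"api": "drive_tool", "payload": {
  "deltas": [
    [0,0,0,0,0,0,-1],
    [0,0,0,0,0,0,-1]
  ]
}}

```text
time: 10.65
ee_pos: [0.5337, -0.2913, 0.1497]
eef_rot: [0.485, 0.875, 0.0, -0.001]
ft_force: [0.1, 0.5, -0.8]
width: 0.0871
```

Run:
```python
from h import *
im,d,P,K,M=cam("wrist"); save(im,"w4.png")
s=read_state();print(s["time"],s["ee_pos"],s["width"],s["ft_force"])
for r in outline_of("wedge","wrist")[:2]:
    m=r["pixels"]; print(r["score"],im[m].mean(0).round(),"wedge",rect(P[m&(P[...,2]>.004)][:,:2]), "block",rect(P[m&(P[...,2]>.034)][:,:2]),np.nanmax(P[m][:,2]))
delta([.5012,-.2409,.12],32)
```

```text
10.7 [ 0.53358786 -0.29166806  0.14981212] 0.08739753768973652 [ 0.1797282  -0.43168093 -0.43015667]
0.84 [191.  98. 117.] wedge (array([ 0.35703778, -0.38782962]), array([129.80723572,  35.73139954]), 1.4806746244430542) block (array([ 0.31851151, -0.38828809]), array([37.81542587, 34.36698532]), 2.291083574295044) 0.03917515146294953
0.78 [171. 128.  74.] wedge (array([ 0.48169879, -0.20686099]), array([ 33.96669388, 128.51986694]), 32.1947135925293) block (array([ 0.50429376, -0.24281523]), array([33.56536102, 43.7107048 ]), 32.94188690185547) 0.039037572032315615
delta [-0.05 -0.08 -0.05] [ 0.0604 -0.0003  0.0299] yaw 0.0 j7 0.82
```

View pics/w4.png

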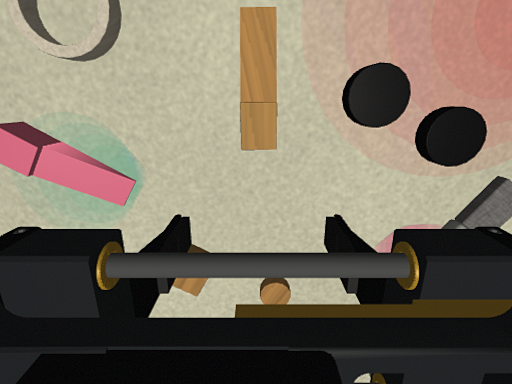

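The wooden wedge is aligned straight ahead, with its block at (258,126) and tip at (258,8), and the other things are clear. I'll grip it now.

>>> {"api": "drive_tool", "payload": {
  "deltas": [
    [0,0,0,0.03,0,0,-1],
    [0,0,0,0.0585,0,0.02,-1],
    [0,0,0,0.0585,0,0.06,-1],
    [0,0,0,0.0585,0,0.1,-1],
    [0,0,0,0.0585,0,0.122,-1],
    [0,0,0,0.0585,0,0.129,-1],
    [0,0,0,0.0585,0,0.129,-1],
    [0,0,0,0.0585,0,0.129,0],
    [0,0,0,0.0585,0,0.129,1],
    [0,0,0,0.0585,0,0.129,1],
    [0,0,0,0.0585,0,0.129,1],
    [0,0,0,0.0585,0,0.129,1]
  ],
  "squeeze": 40
}}

```text
time: 11.95
ee_pos: [0.502, -0.2438, 0.0211]
eef_rot: [0.486, 0.874, -0.0, -0.001]
ft_force: [-0.6, 0.5, 0.2]
width: 0.0547
```

>>> {"api": "drive_tool", "payload": {
  "deltas": [
    [0,0,0,0,0,0,1],
    [0,0,0,0,0,0,1],
    [0,0,0,0,0,0,1],
    [0,0,0,0,0,0,1]
  ]
}}

```text
time: 12.35
ee_pos: [0.502, -0.2437, 0.0208]
eef_rot: [0.486, 0.874, -0.0, -0.001]
ft_force: [0.1, -0.9, -0.1]
width: 0.0336
```

Run:
```python
from h import *
s=read_state();print(s["width"],s["ft_force"],s["ee_pos"])
j=np.array([.5675,.187]); a=np.radians(83.3); ax=np.array([np.cos(a),np.sin(a)])
t=j-ax*(.09+.12); print(t)
delta([*t,s["ee_pos"][2]],-6.7)
```

```text
0.03360186947498801 [ 0.06442653 -0.93973762 -0.13212295] [ 0.50197475 -0.24367535  0.02078844]
[ 0.54299915 -0.02156584]
delta [-0.08 -0.05 38.54] [1.67e-01 1.52e-01 1.00e-04] yaw -38.5 j7 0.7
```

It is gripped at 33.6 mm. I'll slide it flat along the table, bowing away from the black disc, and turn it into line.

>>> {"api": "drive_tool", "payload": {
  "deltas": [
    [0,0,0,0.025,0.005,0,1],
    [0,0,6,0.05,0.012,0,1],
    [0,0,12,0.075,0.02,0,1],
    [0,0,18,0.095,0.03,0,1],
    [0,0,24,0.105,0.05,0,1],
    [0,0,30,0.117,0.072,0,1],
    [0,0,36,0.13,0.095,0,1],
    [0,0,38.5,0.145,0.118,0,1],
    [0,0,38.5,0.158,0.138,0,1],
    [0,0,38.5,0.167,0.152,0,1],
    [0,0,38.5,0.167,0.152,0,1],
    [0,0,38.5,0.167,0.152,0,1]
  ]
}}

```text
time: 13.55
ee_pos: [0.5428, -0.0217, 0.0208]
eef_rot: [0.747, 0.665, -0.0, -0.001]
ft_force: [0.3, 0.6, 1.0]
width: 0.0335
```

Run:
```python
from h import *
im,d,P,K,M=cam("wrist"); save(im,"w5.png")
s=read_state();print(s["time"],s["ee_pos"],s["width"],s["ft_force"])
for r in outline_of("wedge","wrist")[:1]:
    m=r["pixels"]&(P[...,2]<.05); print(r["score"],im[m].mean(0).round(),"wedge",rect(P[m&(P[...,2]>.003)][:,:2]))
m=outline_of("jig","wrist")[0]["pixels"]&(P[...,2]<.034)&(P[...,2]>.022); q=P[m]
m2=im[...,0]>-1
R=Ro.from_quat(s["eef_rot"]).as_matrix(); x=R[:2,0]; e=s["ee_pos"][:2]
al=(q[:,:2]-e)@x; la=(q[:,:2]-e)@R[:2,1]
for lo in (-.09,-.05,-.02,.02,.05):
    k=(la>lo)&(la<lo+.03); print("edge ahead at",lo,np.percentile(al[k],.5) if k.any() else None)
print("lateral",np.percentile(la,[.5,99.5]),"az x",np.degrees(np.arctan2(x[1],x[0])), rect(q[:,:2]))
for r in outline_of("wedge","wrist")[:1]:
    q=P[r["pixels"]]; q=q[(q[:,2]<.05)&(q[:,2]>.003)]; print("tip ahead",np.percentile((q[:,:2]-e)@x,99.7),"lat",np.median((q[:,:2]-e)@R[:2,1]), "slope ang",rect(q[:,:2])[2])
```

```text
13.6 [ 0.54271004 -0.02243339  0.02077896] 0.0340173913758083 [-0.41282897  1.2452174   0.40717569]
0.88 [191. 142.  82.] wedge (array([0.54761298, 0.02027877]), array([129.2988739 ,  37.20164871]), 82.1685562133789)Traceback (most recent call last):
  File "<stdin>", line 6, in <module>
IndexError: list index out of range
```

View pics/w5.png

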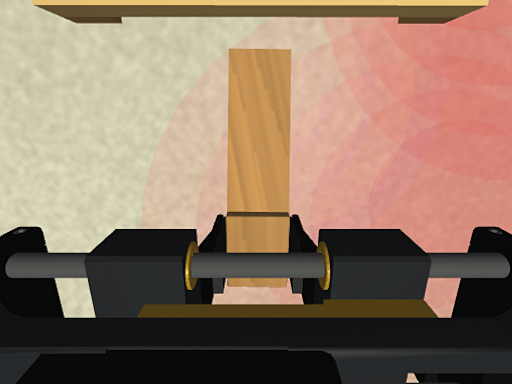

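The wedge at (260,48)–(258,285) is centred before the tunnel opening, which spans columns 120–398. It points straight in and the tip is about 13 mm short of the edge. I'll push slowly to just past contact.

>>> {"api": "drive_tool", "payload": {
  "deltas": [
    [0,0,0,0.008,0,0,1],
    [0,0,0,0.016,0,0,1],
    [0,0,0,0.024,0,0,1],
    [0,0,0,0.032,0,0,1],
    [0,0,0,0.036,0,0,1],
    [0,0,0,0.04,0,0,1],
    [0,0,0,0.044,0,0,1],
    [0,0,0,0.048,0,0,1],
    [0,0,0,0.048,0,0,1]
  ]
}}

```text
time: 14.6
ee_pos: [0.5485, 0.0242, 0.0208]
eef_rot: [0.747, 0.664, -0.001, -0.0]
ft_force: [-1.2, -5.5, 0.5]
width: 0.0345
```

```bash
cat > chk.py <<'E'
from h import *
import sys
s=read_state();print(s["time"],s["ee_pos"],s["width"],s["ft_force"])
a=np.radians(83.3); ax=np.array([np.cos(a),np.sin(a)]); ay=np.array([-ax[1],ax[0]]); j=np.array([.5675,.187])
for n in ("wrist","top","scene"):
    im,d,P,K,M=cam(n); save(im,n+sys.argv[1]+".png")
    u=(P[...,:2]-j)@ax; v=(P[...,:2]-j)@ay; z=P[...,2]
    for b in ((-.086,-.05),(-.05,-.035),(.035,.05)):
        k=(u>b[0])&(u<b[1])&(abs(v)<.07)&(z>.02)&(z<.06)
        if k.sum()>20: print(n,"board z at",b,np.median(z[k]).round(4),k.sum())
    k=(u>-.086)&(u<.05)&(abs(v)<.09)&(np.hypot(u,v)>.04)&(z>.02)&(z<.06)
    if n!="wrist": print(" slope rad",np.linalg.lstsq(np.c_[u[k],v[k],u[k]*0+1],z[k],rcond=None)[0])
    o=outline_of("blank",n)
    for r in o:
        q=P[r["pixels"]]; c=np.nanmedian(q,0)
        if np.hypot(*(c[:2]-j))<.03: print(n,"blank",c.round(4),r["score"])
    if n=="wrist":
        for r in outline_of("wedge",n)[:1]:
            q=P[r["pixels"]]; q=q[(q[:,2]<.05)&(q[:,2]>.003)]; w=(q[:,:2]-j)@ax; print("wedge u range",np.percentile(w,[.5,99.5]))
            q=q[q[:,2]>.033]; print("block rect",rect(q[:,:2]))
    if n=="wrist":
        k=(abs(v)<.08)&(abs(v)>.022)&(z>.027)&(z<.05)&(u<-.06); print("edge u",np.percentile(u[k],1) if k.any() else None)
E
python3 chk.py A
```

```text
14.6 [0.54850788 0.02421666 0.02081192] 0.03453505638860067 [-1.21162962 -5.53069045  0.48678641]
wrist board z at (-0.086, -0.05) 0.0324 25868
wrist board z at (-0.05, -0.035) 0.0321 6348
wedge u range [-0.08997998 -0.04258861]
block rect (array([0.56112146, 0.12089698]), array([ 47.19423294, 198.81495667]), 83.26514434814453)
edge u -0.15375241293900235
top board z at (-0.086, -0.05) 0.0303 293
top board z at (-0.05, -0.035) 0.0301 208
top board z at (0.035, 0.05) 0.0294 229
 slope rad [-0.0080329   0.0006986   0.02979699]
top blank [0.5616 0.1873 0.0433] 0.86
scene board z at (-0.086, -0.05) 0.0319 166
scene board z at (-0.05, -0.035) 0.0317 197
scene board z at (0.035, 0.05) 0.0309 151
 slope rad [-0.00722689 -0.00015993  0.03124713]
scene blank [0.5732 0.1811 0.0445] 0.7
```

Contact is felt at about 5.6 N and the board slope is about 0.0076 rad, a lift of 1.4–2 mm, as predicted. Twelve millimetres more should give about 5 mm.

>>> {"api": "drive_tool", "payload": {
  "deltas": [
    [0,0,0,0.003,0,0,1],
    [0,0,0,0.006,0,0,1],
    [0,0,0,0.009,0,0,1],
    [0,0,0,0.012,0,0,1],
    [0,0,0,0.012,0,0,1],
    [0,0,0,0.012,0,0,1]
  ]
}}

```text
time: 15.55
ee_pos: [0.5499, 0.036, 0.0208]
eef_rot: [0.748, 0.664, -0.001, -0.0]
ft_force: [-0.6, -6.2, 0.7]
width: 0.0339
```

```bash
python3 chk.py B; python3 -c "
import cv2,numpy as np
a=cv2.imread('pics/wristB.png');b=cv2.imread('pics/sceneB.png')[120:280,200:412]
cv2.imwrite('pics/finB.png',np.hstack([cv2.resize(a,(400,300)),cv2.resize(b,(397,300))]))"
```

```text
15.55 [0.5499141  0.03596896 0.02078595] 0.033941022294125274 [-0.5663097  -6.18260014  0.66477633]
wrist board z at (-0.086, -0.05) 0.0354 25029
wrist board z at (-0.05, -0.035) 0.0347 12196
wedge u range [-0.1735237  -0.09251513]
block rect (array([0.55293121, 0.05578812]), array([84.97618866, 34.29036713]), 81.9395980834961)
edge u -0.14194431109624514
top board z at (-0.086, -0.05) 0.0336 178
top board z at (-0.05, -0.035) 0.0329 143
top board z at (0.035, 0.05) 0.0306 223
 slope rad [-0.02914979  0.00055597  0.03164181]
top blank [0.5635 0.1872 0.0453] 0.55
scene board z at (-0.086, -0.05) 0.0348 66
scene board z at (-0.05, -0.035) 0.0344 141
scene board z at (0.035, 0.05) 0.032 145
 slope rad [-0.02687785  0.00088672  0.03316989]
scene blank [0.5749 0.182  0.0463] 0.6
```

View pics/finB.png

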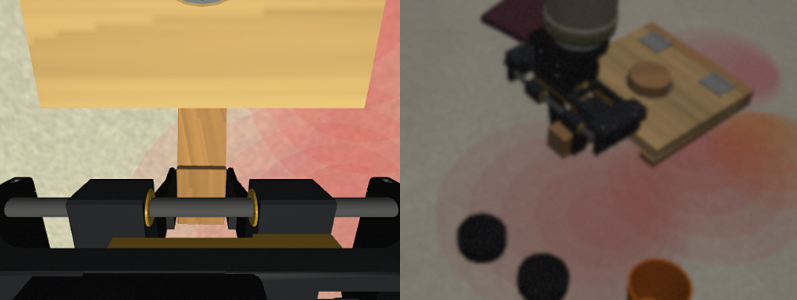

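The wedge is under the edge, seen at (200,108) in the left picture. The board is tilted about 0.028 rad, a lift of about 5 mm, with the blank seated and the gripper clear of the board. Handing in.

```bash
python3 -c "
from bench import *
print(close_job())"
```

```text
the job is handed in; nothing more can be done
None
```

I set the wooden blank into the recess and let go of it. I then gripped the wooden wedge, slid it flat along the table, and pushed its thin end about 18 mm past the point where it first meets the board's free edge. I handed the job in at about 15.7 s, still holding the wedge.

**Blank:** right after release its top was at 44–45 mm with no tilt, and its centre was within about 1 mm of the recess centre. In the last pictures it was still seated.

**Lift:** the top and scene cameras gave a board tilt of 0.029 and 0.027 rad, which is about 5 mm at the free edge. The wedge's position (about 62 mm from the edge) predicts about 5.4 mm, so they agree.

**Wedge grip:** it was still held at 34 mm opening, with about 6 N of push. The last view showed the gripper clear of the board and blank.

**Disagreements and gaps:** the wrist and top cameras differed by 2–4 mm in position, so I used averages. Two lines of my last check, the edge position and the block outline, picked up the wrong pixels, so I ignored them. I did not re-measure the other things on the table at the end, but I felt no unexpected force that would suggest hitting them.

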